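# Load the laundry token into the dryer's token reader

## Task

Lay the orange token flat on the open feed plate of the token reader, then slide it along the plate between the guide rails, under the hood, until you feel it drop into its seat. Be gentle: stop as soon as it is caught, do not lift it again on the way and do not force it. Leave it lying level, fully down in the seat, let go of it, and leave the other things on the worktop alone.

Things in the scene. Friction and masses are not known exactly. Their poses are not given: they have to be found in the camera images.
- token_center (a point): Centre (half-way up) of the loose token: a flat orange round disc, 50 mm across and 9 mm thick, about 60 g, white and brass on its top face; it lies flat on the worktop at the start. Its z axis is the disc's axis.
- reader: Token reader, fixed to the worktop: a low unit 192 mm long (x -90 to +102 mm), 104 mm wide, aluminium feed plate in front, white hood behind. Origin: on the worktop, mid-width. x points the way the token is slid, from the open front to the hood; y left, z up. Plate top: z = 16 mm; it is open and flat, 100 mm wide, for x -90 to -45 mm. The points below use the same axes.
- feed_spot (a point): Point on top of the feed plate, on its centre line at reader x = -58 mm: where the token can be laid.
- guide_mid (a point): Point on top of the plate between the two grey guide rails, on the centre line at reader x = 0. The guide is 54 mm wide, its rails 6 mm above the plate, from x = -20 mm to the hood; before that (x -45 to -20 mm) the rails flare open.
- hood_mouth (a point): Point on top of the plate under the hood's front edge, on the centre line at reader x = +52 mm. The passage under the hood is 54 mm wide and 14 mm high above the plate, closed at the back; the hood's top is 44 mm above the worktop. The seat is NOT exactly here: it is a round pocket, 54 mm across, 5 mm deep, its centre on the centre line anywhere from 20 mm before to 16 mm behind this point.
- insert_edge (a point): Point on the plate at reader x = +3 mm: beyond it the plate is a steel insert, 0.3 mm lower, with the seat pocket. The pocket's place along x differs from unit to unit, is not measured and must be felt: the token tips front down, drops 5 mm and the far wall stops it hard, its top 4 mm above the plate. Squeezed against that wall, its rear may hang up until the push is eased.
- mug_1: Bystander: spotted white mug, 92 mm across, 93 mm tall, handle to one side; origin at its foot.
- cotton_reel_2: Bystander: cotton reel with cream thread, 30 mm across, 40 mm tall; origin at its foot.
- tape_measure: Bystander: round steel pocket tape measure, 54x63 mm, 24 mm tall; origin at its foot.
Mind the look-alikes: they are no part of the job. Of the things shaped like the part that bears token_center, the orange one is meant.

How it is judged:
By the outcome, as a careful person would: the job done as asked, in the order asked, and still so for the second after the job is handed in, with the robot touching nothing.
It also fails if it takes over 64 s, if anything falls off the work surface, if the arm or the gripper's body presses on something with over 40 N, if the wrist force passes 120 N, or if a joint passes its speed limit or range.

## Robot

A 6-joint arm with a two-finger parallel gripper is mounted at the origin on a cart in front of the work surface, level with it; the furniture and walls round the work are solid. World frame = base frame: x ahead of the robot, y to its left, z up, the work surface at z = 0. Lengths are in m, angles in rad, forces in N, time in s.
With the tool pointing down it reaches from about 0.25 to 0.8 m from the base axis. Payload 3.9 kg.
Tool frame: the origin (TCP) lies midway between the tips of the shut fingers; the grasp point (between the pads) lies 19 mm behind it; y points along the fingers, x is the direction in which the jaws open and shut, and the axes are right-handed (so a half turn about y gives the same grasp; the last joint's range is limited). The gripper opens to 85 mm and grips with 20 to 120 N. Pads are 22 mm wide; open, the fingers measure 114 mm over their backs; the gripper's body (76 mm by 85 mm) begins 54 mm behind the grasp point. The pads swing forward as they close: fully open they stand 13 mm farther back than shut.
Start: joints at [-1.266, 0.26, -0.138, 1.173, 0, 1.571], TCP at [0.158, -0.501, 0.231] pointing down, gripper open.
Joint ranges: [-2.78, 2.78], [-0.83, 1.72], [-1.28, 1.37], [-1.9, 2.12], [-1.57, 1.48], [-3.14, 3.14]. Speed limits (rad/s): [2.57, 2.57, 3.14, 3.14, 3.14, 3.14].

## Interface

Orientations are given as a unit quaternion [w, x, y, z].
In Python, from station import env gives the robot as it stands. The module is installed in compiled form; this text tells all that it offers.
- The arm moves only by the tool play_rows, never from a script. Its arguments are lists of equal length, an entry for each row: "slide": the shift along the world's x, y, z in m, a list of three; "twist": the turn about the world's z in rad; "claw": the opening, from 0 (shut) to 1 (fully open). In form: {"slide": [[x, y, z], ...], "twist": [twist, ...], "claw": [claw, ...]}. A call has 1 to 12 rows; each row shifts and turns the commanded pose from where the row before left it; what a row does not reach is not made up. A row lasts 1/10 s, in which the tool goes at most 50 mm and 8.59 degrees, less where a joint would pass 70% of its speed; a pose out of reach is approached as far as the arm can. A call with a gripper value outside its range is refused whole. The fingers move at their own pace and stop on an object; the grip force is fixed at half the most. Time passes only in rows, so rows that do not move let the fingers close. It gives the time, the measured TCP pose, the force and the opening at its end, in the units of the state.
- env.get_obs(): the state, without advancing time (a new reading comes with each control period).
- env.snapshot(name): name is "scene" or "side" or "wrist"; returns (picture, depth): 420x560x3 uint8, blue, green, red; 420x560 float32, m along the optical axis (not along the pixel's ray), 0 where there is no reading.
- env.get_calibration(name): a dict with "camera_matrix" (3x3 intrinsics, pixels), "dist" ([k1, k2, p1, p2, k3] as OpenCV has them; the pictures are not rectified), "rvec" (rotation vector, rad) and "tvec" (3), from world to camera coordinates, as OpenCV has them; the wrist camera has in their place "hand_eye" (4x4, takes a point from camera to tool coordinates, whose origin is the TCP and whose axes are the tool frame's). Camera axes: x right, y down, z forward; pixel columns grow to the right and rows downward; lengths in m; the calibration is good to about 2 mm. A picture is of the moment at which its call begins: read the wrist's pose just before it. get_calibration takes no time and is no camera call.
- env.hand_in(): hands the job in, once; it reports no verdict.
The state is a dict: "t": time; "qpos": joint angles; "qvel": joint speeds; "joint_torque": joint torques, N m; "tcp_pos": TCP position; "eef_rot": TCP orientation; "wrist_force": force on the tool from outside, world axes, zero at the start; "torque": the same for the moment, N m; "grip_width": opening from 0.0 (shut) to 1.0 (fully open).
Only numpy, scipy, OpenCV 4.12 (cv2) and the standard library are available. Lean on these libraries where they do the work, as an engineer would, in place of code of your own. Each camera call takes 0.05 s, during which the arm holds its last target.

## Working session

There is one attempt and no reset: what is moved stays moved. The work goes in short steps, Python scripts to look and compute and a tool call to move; the robot and the scene stay as the last step left them, time stands still between calls to the robot, and variables do not carry over. Pictures are saved under pics/ and viewed, and the job is handed in when it is done.

Besides the shell and the picture viewer there is one more tool, called after "Call:" by a JSON object that holds its "name" and its "arguments". play_rows: Moves the arm, as the interface text tells. Its arguments: {"type":"object","properties":{"slide":{"type":"array","items":{"type":"array","items":{"type":"number"}}},"twist":{"type":"array","items":{"type":"number"}},"claw":{"type":"array","items":{"type":"number"}}},"required":["slide","twist","claw"]}

```bash
mkdir -p pics; ls
cat > h.py <<'E'
import numpy as np, cv2
from station import env
def snap(n,f=None):
    o=env.get_obs(); im,d=env.snapshot(n); im=np.array(im); d=np.array(d)
    if f: cv2.imwrite('pics/'+f,im)
    np.savez('pics/'+n+'_last.npz',im=im,d=d,p=o['tcp_pos'],q=o['eef_rot'])
    return im,d,o
def qR(q):
    from scipy.spatial.transform import Rotation as R
    return R.from_quat([q[1],q[2],q[3],q[0]]).as_matrix()
def cam(n,p=None,q=None):
    c=env.get_calibration(n); K=np.array(c['camera_matrix'],float); D=np.array(c['dist'],float)
    if n=='wrist':
        H=np.array(c['hand_eye']); R=qR(q); Rc=R@H[:3,:3]; t=R@H[:3,3]+np.array(p)
    else:
        Rw=cv2.Rodrigues(np.array(c['rvec'],float))[0]; Rc=Rw.T; t=-Rw.T@np.array(c['tvec'],float).ravel()
    return K,D,Rc,t
def ray(n,uv,z,p=None,q=None):
    K,D,Rc,t=cam(n,p,q)
    u=cv2.undistortPoints(np.array(uv,float).reshape(-1,1,2),K,D).reshape(-1,2)
    d=np.c_[u,np.ones(len(u))]@Rc.T
    s=(z-t[2])/d[:,2]
    return t+d*s[:,None]
def proj(n,X,p=None,q=None):
    K,D,Rc,t=cam(n,p,q)
    return cv2.projectPoints(np.array(X,float).reshape(-1,3),Rc.T,(-Rc.T@t),K,D)[0].reshape(-1,2) if False else cv2.projectPoints(np.array(X,float).reshape(-1,3),cv2.Rodrigues(Rc.T)[0],-Rc.T@t,K,D)[0].reshape(-1,2)
E
python3 - <<'E'
from h import *
for n in('scene','side','wrist'):
    snap(n,n+'0.png')
o=env.get_obs()
print(o)
for n in('scene','side'): K,D,R,t=cam(n);print(n,t,R[:,2])
print(env.get_calibration('wrist'))
E
```

```text
pics
{'t': 0.15, 'qpos': array([-1.26601395e+00,  2.60529257e-01, -1.39087742e-01,  1.17271210e+00,
       -1.80782399e-05,  1.57081130e+00]), 'qvel': array([ 0.00108992, -0.00119489,  0.00347804, -0.00026062,  0.00059721,
       -0.00028583]), 'joint_torque': array([ 7.16318973e-04, -4.06005335e+01,  2.54166663e+01,  1.26176717e-02,
        5.81980476e-05, -3.10447071e-06]), 'tcp_pos': array([ 0.15737832, -0.50029362,  0.23065248]), 'eef_rot': array([ 0.57041861, -0.56978776,  0.41874929, -0.41786787]), 'wrist_force': array([-0.8442076 , -0.86848313, -1.18067734]), 'torque': array([-0.0333319 , -0.06945478, -0.04035991]), 'grip_width': 1.000175725547034}
scene [-0.26670832 -0.65190838  0.52063427] [ 0.76197166  0.43431893 -0.48038137]
side [-0.0160526  -0.87591901  0.58952544] [ 0.51994397  0.67556962 -0.52274655]
{'camera_matrix': array([[321.25242149,   0.        , 283.78396034],
       [  0.        , 321.25242149, 206.48027845],
       [  0.        ,   0.        ,   1.        ]]), 'dist': array([-0.04790405,  0.        ,  0.        ,  0.        ,  0.        ]), 'hand_eye': array([[ 9.99999833e-01,  3.16518423e-05, -5.76918508e-04,
        -5.47259174e-04],
       [ 5.59245707e-04, -3.03938191e-01,  9.52691589e-01,
        -1.43107558e-01],
       [-1.45193123e-04, -9.52691753e-01, -3.03938158e-01,
         7.76407608e-02],
       [ 0.00000000e+00,  0.00000000e+00,  0.00000000e+00,
         1.00000000e+00]])}
```

View pics/scene0.png

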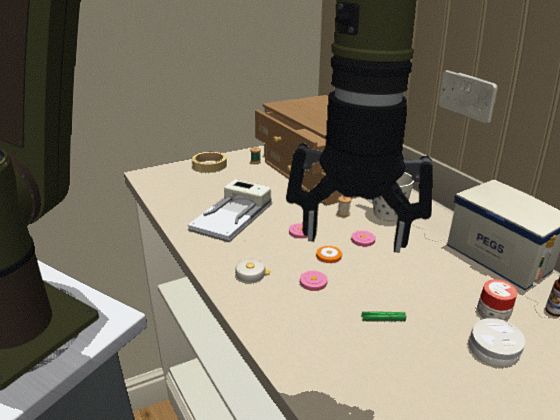

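View pics/side0.png

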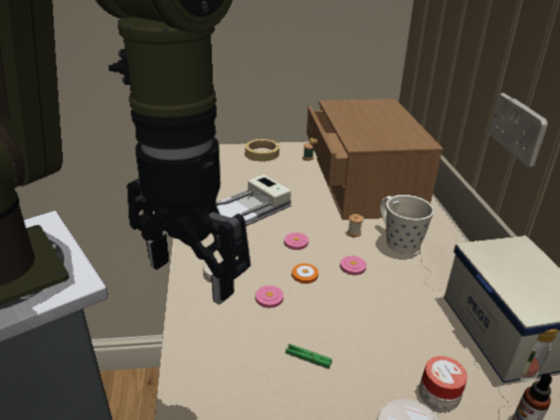

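View pics/wrist0.png

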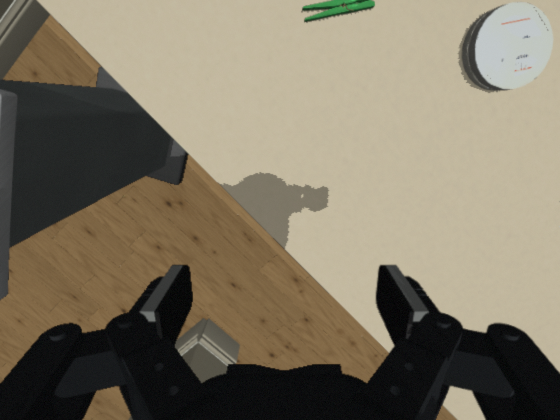

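The scene view shows the orange token at (329,254), the reader at (190–270,182–236), pink and white look-alikes around, and the mug at (392,200). Next I measure.

Run:
```python
from h import *
for n in('scene','side'):
    f=np.load(f'pics/{n}_last.npz'); im=f['im']; hsv=cv2.cvtColor(im,cv2.COLOR_BGR2HSV)
    m=cv2.inRange(hsv,(5,170,150),(18,255,255))
    nn,l,st,c=cv2.connectedComponentsWithStats(m)
    for i in range(1,nn):
        if st[i,4]>60:
            cnt=cv2.findContours((l==i).astype(np.uint8),0,1)[0][0]
            h=cv2.convexHull(cnt).reshape(-1,2).astype(float)
            P=ray(n,h,0.008)[:,:2]
            (cx,cy),r=cv2.minEnclosingCircle(P.astype(np.float32))
            print(n,st[i],c[i],'world',cx,cy,r)
f=np.load('pics/scene_last.npz');cv2.imwrite('pics/crop_sc.png',cv2.resize(f['im'][165:255,175:290],None,fx=6,fy=6,interpolation=cv2.INTER_CUBIC))
f=np.load('pics/side_last.npz');cv2.imwrite('pics/crop_si.png',cv2.resize(f['im'][165:240,205:305],None,fx=7,fy=7,interpolation=cv2.INTER_CUBIC))
```

```text
scene [317 246  25  15 139] [328.6618705  253.94244604] world 0.4672611951828003 -0.3440493941307068 0.025839200243353844
side [293 264  25  16 131] [305.03053435 273.        ] world 0.4617413282394409 -0.344711035490036 0.024129848927259445
```

View pics/crop_sc.png

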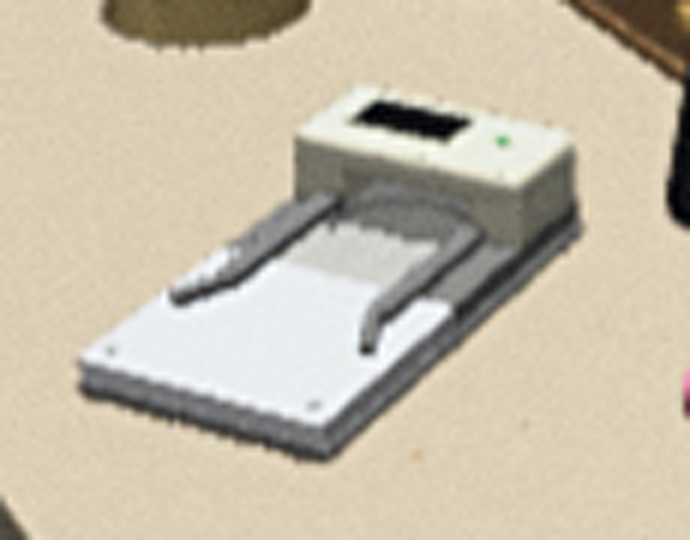

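View pics/crop_si.png

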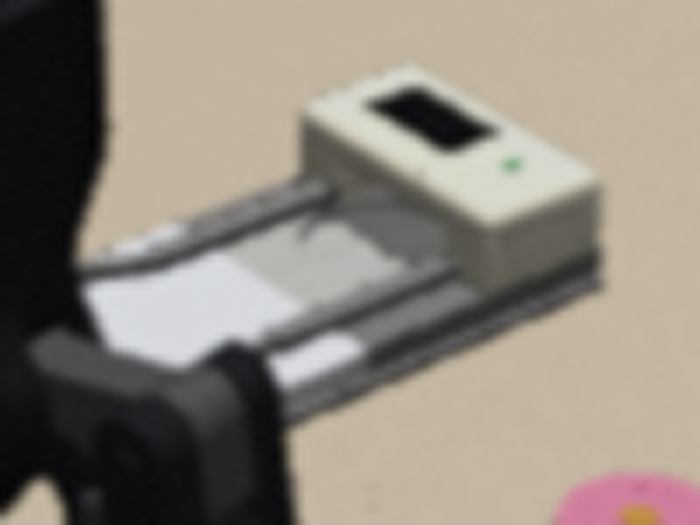

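Run:
```python
from h import *
def c(x,y): return [175+x/6-.42,165+y/6-.42]
P=ray('scene',[c(80,362),c(325,425)],.016);print(P)
Q=ray('scene',[c(350,88),c(578,145),c(520,185),c(298,130)],.044);print(Q)
d=P[1]-P[0];print(np.linalg.norm(d),np.degrees(np.arctan2(d[0],-d[1])))
yx=np.arctan2(d[0],-d[1]); X=np.array([np.cos(yx),np.sin(yx),0]);print('org',P.mean(0)+.09*X, 'hood', Q.mean(0))
print(qR(env.get_obs()['eef_rot']))
```

```text
[[ 0.39847223 -0.0500491   0.016     ]
 [ 0.40872915 -0.14802556  0.016     ]]
[[ 0.58761096 -0.0339282   0.044     ]
 [ 0.59013678 -0.13787346  0.044     ]
 [ 0.54946493 -0.13736723  0.044     ]
 [ 0.54515383 -0.03935516  0.044     ]]
0.09851188316679135 5.976386172968675
org [ 0.49311153 -0.08966666  0.016     ] hood [ 0.56809162 -0.08713101  0.044     ]
[[ 3.00070952e-01 -4.77208958e-04  9.53916766e-01]
 [-9.53915654e-01  1.45670856e-03  3.00071331e-01]
 [-1.53277545e-03 -9.99998825e-01 -1.81011698e-05]]
```

Call:
{"name": "play_rows", "arguments": {"slide": [[0.022,0.028,0.003],[0.022,0.028,0.003],[0.022,0.028,0.003],[0.022,0.028,0.003],[0.022,0.028,0.003],[0.022,0.028,0.003],[0.022,0.028,0.003],[0.022,0.028,0.003],[0.022,0.028,0.003],[0.022,0.028,0.003],[0,0,0],[0,0,0]], "twist": [-0.022,-0.022,-0.022,-0.022,-0.022,-0.022,-0.022,-0.022,-0.022,-0.022,0,0], "claw": [1,1,1,1,1,1,1,1,1,1,1,1]}}

```text
t: 1.35
tcp_pos: [0.3776, -0.2203, 0.2611]
eef_rot: [-0.521, 0.522, -0.478, 0.478]
wrist_force: [0.1, -0.5, 0.5]
grip_width: 1.0
```

Run:
```python
from h import *
im,d,o=snap('wrist','w1.png'); print(o['tcp_pos'],o['wrist_force'],o['qpos'])
print(proj('wrist',[[.465,-.344,.009],[.492,-.091,.016]],o['tcp_pos'],o['eef_rot']))
```

```text
[ 0.377627   -0.22027598  0.26107503] [ 0.12470494 -0.5033955   0.52794436] [-5.27667441e-01  9.74774888e-02 -2.65429818e-01  1.20849581e+00
 -5.38002924e-04  2.52678449e+00]
[[394.77458699 105.95090517]
 [178.57001756  60.81405439]]
```

View pics/w1.png

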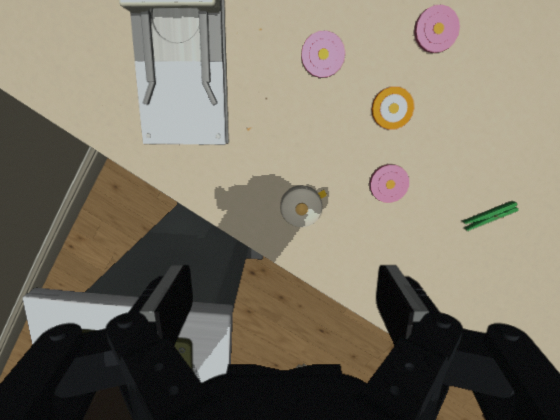

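Run:
```python
from h import *
f=np.load('pics/wrist_last.npz');im=f['im'];p,q=f['p'],f['q']
cv2.imwrite('pics/c1.png',cv2.resize(im[0:155,120:240],None,fx=5,fy=5,interpolation=cv2.INTER_CUBIC)[:, :])
cv2.imwrite('pics/c1.png',cv2.resize(im[0:120,120:240],None,fx=5,fy=5,interpolation=cv2.INTER_CUBIC))
hsv=cv2.cvtColor(im,cv2.COLOR_BGR2HSV)
m=cv2.inRange(hsv,(5,150,120),(20,255,255))
nn,l,st,c=cv2.connectedComponentsWithStats(m)
i=[k for k in range(1,nn) if 370<c[k][0]<420 and 85<c[k][1]<130]; i=max(i,key=lambda k:st[k,4])
cnt=cv2.findContours((l==i).astype(np.uint8),0,1)[0][0]
P=ray('wrist',cv2.convexHull(cnt).reshape(-1,2).astype(float),.009,p,q)
print(cv2.minEnclosingCircle(P[:,:2].astype(np.float32)),cv2.fitEllipse(P[:,:2].astype(np.float32)))
# plate: bluish white
m=cv2.inRange(im,(170,165,150),(255,255,255)); 
g=im[60:150,130:240].astype(int); print(im[100,177],im[60,240],im[100,120],im[140,110])
```

```text
((0.4624527096748352, -0.34178072214126587), 0.02469019405543804) ((0.4626287817955017, -0.34178799390792847), (0.04847784712910652, 0.049001019448041916), 176.56993103027344)
[193 192 186] [153 176 186] [151 175 184] [150 174 184]
```

View pics/c1.png

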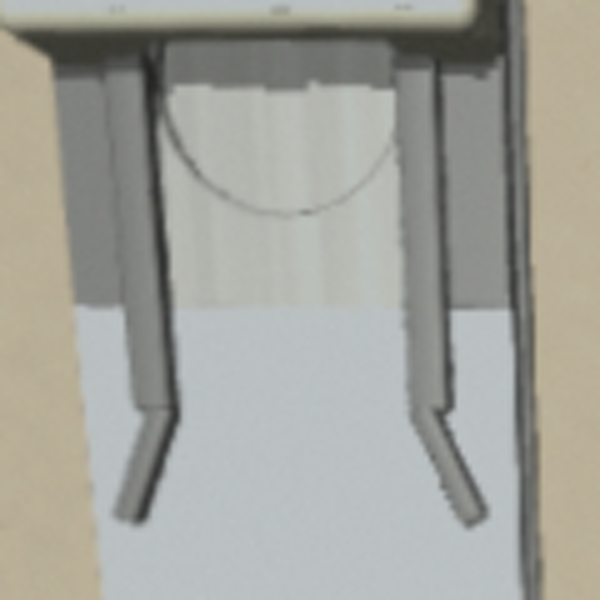

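Run:
```python
from h import *
f=np.load('pics/wrist_last.npz');im=f['im'].astype(int);p,q=f['p'],f['q']
m=((im[:,:,0]>=im[:,:,2]+2)&(im[:,:,0]>165)).astype(np.uint8)
m[:, :125]=0; m[:,240:]=0; m[150:]=0; m[:58]=0
L=[];Rr=[]
for v in range(66,136,2):
    x=np.where(m[v])[0]; L.append([x.min()-.5,v]);Rr.append([x.max()+.5,v])
F=[];I=[]
for u in range(152,220,2):
    y=np.where(m[:,u])[0]; F.append([u,y.max()+.5])
for u in range(160,200,2):
    y=np.where(m[:,u])[0]; I.append([u,y.min()-.5])
def fit(a):
    P=ray('wrist',a,.016,p,q)[:,:2]; vx,vy,x,y=cv2.fitLine(P.astype(np.float32),cv2.DIST_HUBER,0,.01,.01).ravel()
    return np.array([x,y]),np.array([vx,vy])
r={}
for n,a in dict(L=L,R=Rr,F=F,I=I).items():
    r[n]=fit(a); print(n,r[n],np.degrees(np.arctan2(r[n][1][1],r[n][1][0])))
angs=[np.degrees(np.arctan2(*(r[n][1]*np.sign(r[n][1][0]))[::-1])) for n in'LR']
X=(r['L'][1]*np.sign(r['L'][1][0])+r['R'][1]*np.sign(r['R'][1][0]))
Fv=r['F'][1]*np.sign(-r['F'][1][1]); X=X/np.linalg.norm(X); Xf=np.array([-Fv[1],Fv[0]])
print('yaw sides',np.degrees(np.arctan2(X[1],X[0])),'front',np.degrees(np.arctan2(Xf[1],Xf[0])))
Y=np.array([-X[1],X[0]])
print('width',(r['L'][0]-r['R'][0])@Y)
xf=r['F'][0]@X; yc=(r['L'][0]+r['R'][0])@Y/2; xi=r['I'][0]@X
print('front->insert',xi-xf,'(93)')
O=(((xf+.09)+(xi-.003))/2)*X+yc*Y; print('origin',O)
arc=ray('wrist',[[120+290/5,214/5]],.0157,p,q)[0,:2]-O; print('arc reader',arc@X,arc@Y)
for nm,uv in dict(Lin=(178,409),Rin=(412,409),L2=(168,330),R2=(405,330)).items():
    a=ray('wrist',[[120+uv[0]/5-.4,uv[1]/5-.4]],.022 ,p,q)[0,:2]-O; print(nm,a@X,a@Y)
# insert edge etc
print('feed',O-.058*X)
```

```text
L (array([ 0.4457073 , -0.04414661], dtype=float32), array([0.9976146 , 0.06902979], dtype=float32)) 3.958263
R (array([ 0.45557547, -0.14222084], dtype=float32), array([0.99829066, 0.05844404], dtype=float32)) 3.3505063
F (array([ 0.40016398, -0.09195089], dtype=float32), array([ 0.06046046, -0.9981706 ], dtype=float32)) -86.53375
I (array([ 0.49225584, -0.0898888 ], dtype=float32), array([ 0.07270432, -0.99735355], dtype=float32)) -85.830666
yaw sides 3.6543846 front 3.4662433
width 0.09850379
front->insert 0.09203604 (93)
origin [ 0.4897835  -0.09068382]
arc reader 0.020950561403284464 -0.0008592982563829972
Lin -0.020375913821905237 0.02566333266904549
Rin -0.019783939750100385 -0.027442536248078818
L2 -0.0036980512013446293 0.026548246600245295
R2 -0.0031966907274051867 -0.02661103164083365
feed [ 0.43190143 -0.09438061]
```

Call:
{"name": "play_rows", "arguments": {"slide": [[0.02,-0.03,-0.02],[0.02,-0.03,-0.02],[0.02,-0.03,-0.03],[0.025,-0.032,-0.03],[0,0,-0.03],[0,0,-0.03],[0,0,-0.02],[0,0,0],[0,0,0]], "twist": [-0.022,0,0,0,0,0,0,0,0], "claw": [1,1,1,1,1,1,1,1,1]}}

```text
t: 2.3
tcp_pos: [0.4613, -0.3433, 0.0816]
eef_rot: [-0.515, 0.515, -0.485, 0.484]
wrist_force: [0.4, 0.6, -0.8]
grip_width: 1.002
```

Run:
```python
from h import *
im,d,o=snap('wrist','w2.png'); p,q=o['tcp_pos'],o['eef_rot'];print(p,o['wrist_force'])
R=qR(q);print('toolx deg',np.degrees(np.arctan2(R[1,0],R[0,0])),R[2])
hsv=cv2.cvtColor(im,cv2.COLOR_BGR2HSV)
m=cv2.inRange(hsv,(5,150,100),(20,255,255))
nn,l,st,c=cv2.connectedComponentsWithStats(m)
i=1+np.argmax(st[1:,4]);print(st[i],c[i])
cnt=cv2.findContours((l==i).astype(np.uint8),0,1)[0][0]
P=ray('wrist',cv2.convexHull(cnt).reshape(-1,2).astype(float),.009,p,q)
print(cv2.minEnclosingCircle(P[:,:2].astype(np.float32)),cv2.fitEllipse(P[:,:2].astype(np.float32)))
```

```text
[ 0.46131918 -0.34329296  0.081563  ] [ 0.37037073  0.56343734 -0.78225975]
toolx deg -86.50141808902801 [-5.24285388e-04 -9.99999454e-01 -9.03526519e-04]
[ 250  182   69   66 2001] [283.73713143 213.83308346]
((0.4630557894706726, -0.34241029620170593), 0.024892114102840424) ((0.4630028009414673, -0.34249985218048096), (0.0491555780172348, 0.04949834197759628), 87.30976867675781)
```

View pics/w2.png

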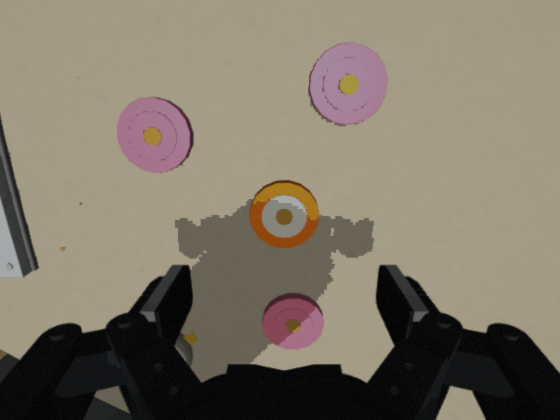

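Call:
{"name": "play_rows", "arguments": {"slide": [[0.0015,0.001,-0.03],[0,0,-0.025],[0,0,-0.015],[0,0,-0.0105],[0,0,0],[0,0,0]], "twist": [0,0,0,0,0,0], "claw": [1,1,1,1,1,0.72]}}

```text
t: 2.95
tcp_pos: [0.4646, -0.3422, 0.0023]
eef_rot: [0.515, -0.515, 0.483, -0.485]
wrist_force: [1.2, -0.0, -0.4]
grip_width: 0.856
```

Call:
{"name": "play_rows", "arguments": {"slide": [[0,0,0],[0,0,0],[0,0,0],[0,0,0],[0,0,0],[0,0,0]], "twist": [0,0,0,0,0,0], "claw": [0.66,0.62,0.5,0.4,0.4,0.4]}}

```text
t: 3.55
tcp_pos: [0.4646, -0.3421, 0.0029]
eef_rot: [0.516, -0.515, 0.483, -0.485]
wrist_force: [-1.7, 0.9, 7.7]
grip_width: 0.545
```

Run:
```python
from h import *
im,d,o=snap('wrist','w3.png'); snap('side','s3.png');print(o['tcp_pos'],o['wrist_force'],o['grip_width'])
```

```text
[ 0.46455559 -0.34207113  0.00287052] [-1.71966272  0.93048075  7.72922881] 0.5450298910009486
```

View pics/w3.png

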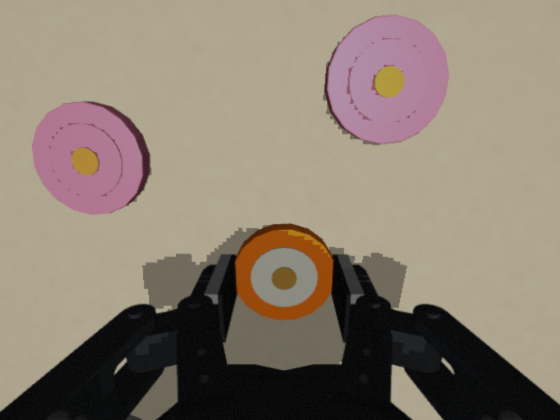

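Call:
{"name": "play_rows", "arguments": {"slide": [[0,0,0.005],[0,0,0.015],[0,0,0.03],[0,0,0.03],[0,0,0],[0,0,0]], "twist": [0,0,0,0,0,0], "claw": [0.4,0.4,0.4,0.4,0.4,0.4]}}

```text
t: 4.25
tcp_pos: [0.4644, -0.3419, 0.0819]
eef_rot: [0.516, -0.515, 0.483, -0.485]
wrist_force: [0.5, -0.3, -0.6]
grip_width: 0.539
```

Run:
```python
from h import *
im,d,o=snap('wrist','w4.png'); im2,_,_=snap('side');_,_,_=snap('scene','sc4.png');print(o['tcp_pos'],o['wrist_force'],o['grip_width'])
p,q=o['tcp_pos'],o['eef_rot']
c=proj('side',[p])[0].astype(int);print(c)
u,v=c;cv2.imwrite('pics/s4.png',cv2.resize(im2[max(0,v-55):v+45,u-60:u+60],None,fx=5,fy=5,interpolation=cv2.INTER_CUBIC))
# token depth plane in wrist
hsv=cv2.cvtColor(im,cv2.COLOR_BGR2HSV);m=cv2.inRange(hsv,(5,150,80),(20,255,255))
nn,l,st,cc=cv2.connectedComponentsWithStats(m);i=1+np.argmax(st[1:,4])
h=cv2.convexHull(cv2.findContours((l==i).astype(np.uint8),0,1)[0][0])
mm=np.zeros(m.shape,np.uint8);cv2.fillConvexPoly(mm,h,1);mm=cv2.erode(mm,np.ones((7,7)))
vs,us=np.where((mm>0)&(d>0));K,D,Rc,t=cam('wrist',p,q)
n=cv2.undistortPoints(np.c_[us,vs].astype(float).reshape(-1,1,2),K,D).reshape(-1,2)
P=np.c_[n,np.ones(len(n))]*d[vs,us][:,None]@Rc.T+t
A=np.c_[P[:,:2]-P[:,:2].mean(0),np.ones(len(P))];s=np.linalg.lstsq(A,P[:,2],rcond=None)[0];print('tilt',np.degrees(s[:2]),'ztop',s[2],'resid',np.std(A@s-P[:,2]))
H=ray('wrist',h.reshape(-1,2).astype(float),s[2],p,q);print(cv2.fitEllipse(H[:,:2].astype(np.float32)),p)
```

```text
[ 0.46435792 -0.34185247  0.08190447] [ 0.45261036 -0.25577997 -0.60557163] 0.5393418654020478
[307 238]
tilt [-0.53733346  0.09330947] ztop 0.08879266930462121 resid 0.0007254771683207771
((0.46419230103492737, -0.3413461744785309), (0.04792177304625511, 0.05183780938386917), 87.64710998535156) [ 0.46435792 -0.34185247  0.08190447]
```

View pics/w4.png

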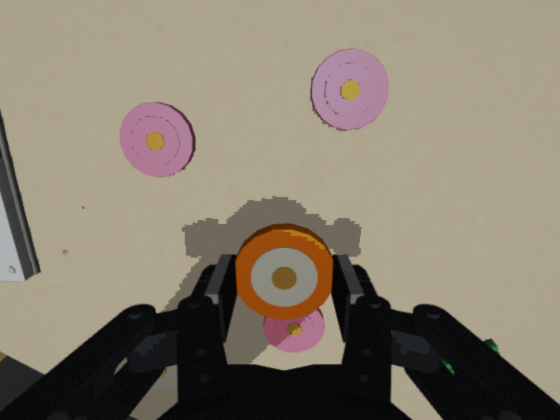

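View pics/s4.png

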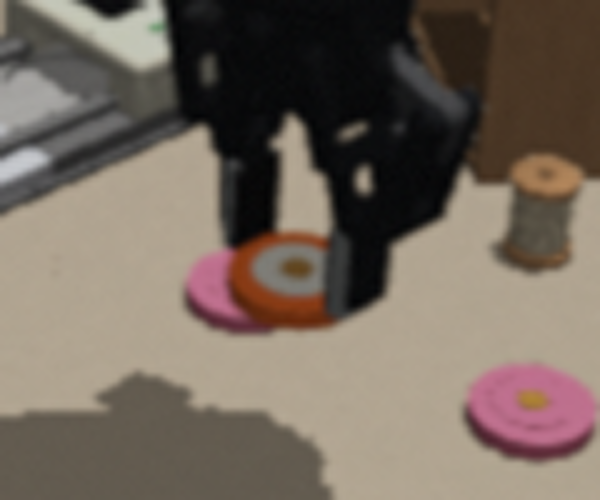

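Call:
{"name": "play_rows", "arguments": {"slide": [[-0.005,0.03,0.01],[-0.005,0.035,0.01],[-0.005,0.035,0],[-0.005,0.035,0],[-0.005,0.035,0],[-0.005,0.035,-0.01],[-0.004,0.03,-0.02],[0,0.012,-0.02],[0,0,0],[0,0,0]], "twist": [0,0,0,0,0,0,0,0,0,0], "claw": [0.4,0.4,0.4,0.4,0.4,0.4,0.4,0.4,0.4,0.4]}}

```text
t: 5.4
tcp_pos: [0.4291, -0.0945, 0.0505]
eef_rot: [-0.515, 0.516, -0.484, 0.483]
wrist_force: [-0.3, -0.2, -0.5]
grip_width: 0.538
```

Run:
```python
from h import *
im,d,o=snap('wrist','w5.png'); p,q=o['tcp_pos'],o['eef_rot'];print(p,o['wrist_force'],o['grip_width'])
R=qR(q);print(np.degrees(np.arctan2(R[1,0],R[0,0])))
# overlay predicted reader pts
O=np.array([.4898,-.0908]);a=np.radians(3.6);X=np.array([np.cos(a),np.sin(a)]);Y=np.array([-X[1],X[0]])
pts=[np.r_[O+x*X+y*Y,z] for x,y,z in [(3,27,15.7),(3,-27,15.7),(-20,27,22),(-20,-27,22),(48,27,44),(21,0,16),(-45,50,16),(-45,-50,16),(52,52,44),(52,-52,44)] for x,y,z in [(x/1e3,y/1e3,z/1e3)]]
for u,v in proj('wrist',pts,p,q): cv2.drawMarker(im,(int(round(u)),int(round(v))),(0,0,255),cv2.MARKER_CROSS,8,1)
cv2.imwrite('pics/w5o.png',im)
```

```text
[ 0.42907313 -0.09447998  0.05054186] [-0.34669358 -0.19026043 -0.45646472] 0.5378505704374192
-86.36718280350726
```

View pics/w5o.png

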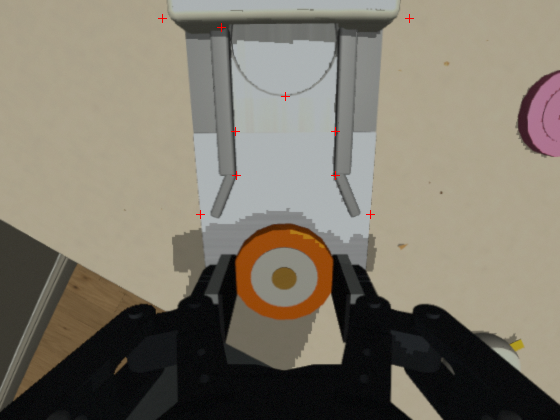

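Call:
{"name": "play_rows", "arguments": {"slide": [[0,0,-0.015],[0,0,-0.01],[0,0,-0.005],[0,0,-0.001],[0,0,0]], "twist": [0,0,0,0,0], "claw": [0.4,0.4,0.4,0.4,0.4]}}

```text
t: 5.95
tcp_pos: [0.4299, -0.0948, 0.0202]
eef_rot: [-0.515, 0.515, -0.484, 0.484]
wrist_force: [0.3, 0.4, -1.2]
grip_width: 0.542
```

Call:
{"name": "play_rows", "arguments": {"slide": [[0,0,-0.001],[0,0,0]], "twist": [0,0], "claw": [0.4,0.4]}}

```text
t: 6.15
tcp_pos: [0.4301, -0.0946, 0.0194]
eef_rot: [0.516, -0.515, 0.484, -0.484]
wrist_force: [-0.1, 0.2, -0.5]
grip_width: 0.542
```

Call:
{"name": "play_rows", "arguments": {"slide": [[0,0,-0.001],[0,0,0]], "twist": [0,0], "claw": [0.4,0.4]}}

```text
t: 6.35
tcp_pos: [0.4302, -0.0946, 0.0189]
eef_rot: [0.516, -0.515, 0.484, -0.484]
wrist_force: [-1.1, 0.5, 5.6]
grip_width: 0.54
```

Call:
{"name": "play_rows", "arguments": {"slide": [[0,0,0],[0,0,0],[0,0,0],[0,0,0]], "twist": [0,0,0,0], "claw": [0.6,0.68,0.75,0.75]}}

```text
t: 6.75
tcp_pos: [0.4298, -0.0945, 0.018]
eef_rot: [-0.515, 0.515, -0.484, 0.484]
wrist_force: [0.0, -0.1, 0.1]
grip_width: 0.748
```

Call:
{"name": "play_rows", "arguments": {"slide": [[0,0,0.01],[0,0,0.025],[0,0,0.03],[0,0,0],[0,0,0],[0,0,0]], "twist": [0,0,0,0,0,0], "claw": [0.75,0.75,0.75,0.1,0.1,0.1]}}

```text
t: 7.35
tcp_pos: [0.4291, -0.0943, 0.0826]
eef_rot: [-0.515, 0.516, -0.484, 0.484]
wrist_force: [0.0, 0.2, -0.5]
grip_width: 0.246
```

Call:
{"name": "play_rows", "arguments": {"slide": [[-0.02,-0.001,0],[-0.02,-0.001,0],[-0.02,-0.001,0],[0,0,0],[0,0,0]], "twist": [0,0,0,0,0], "claw": [0.1,0.1,0.1,0.1,0.1]}}

```text
t: 7.85
tcp_pos: [0.3697, -0.0974, 0.0826]
eef_rot: [-0.515, 0.515, -0.484, 0.484]
wrist_force: [0.6, -0.1, 0.6]
grip_width: 0.1
```

```bash
cat > rd.py <<'E'
from h import *
import sys
O=np.array([.4898,-.0908]);a=np.radians(3.6);X=np.array([np.cos(a),np.sin(a)]);Y=np.array([-X[1],X[0]])
def rr(p): e=np.array(p)[:2]-O; return e@X*1e3,e@Y*1e3
E
python3 - <<'E'
from rd import *
im,d,o=snap('wrist','w6.png'); p,q=o['tcp_pos'],o['eef_rot'];print(p,rr(p),o['wrist_force'],o['grip_width'])
im2,_,_=snap('side'); 
c=proj('side',[[.43,-.0944,.02]])[0].astype(int)
u,v=c;cv2.imwrite('pics/s6.png',cv2.resize(im2[v-60:v+40,u-40:u+80],None,fx=5,fy=5,interpolation=cv2.INTER_CUBIC))
hsv=cv2.cvtColor(im,cv2.COLOR_BGR2HSV);m=cv2.inRange(hsv,(5,150,80),(20,255,255))
nn,l,st,cc=cv2.connectedComponentsWithStats(m);i=1+np.argmax(st[1:,4])
h=cv2.convexHull(cv2.findContours((l==i).astype(np.uint8),0,1)[0][0])
H=ray('wrist',h.reshape(-1,2).astype(float),.025,p,q);e=cv2.fitEllipse(H[:,:2].astype(np.float32));print(e,rr(e[0]))
E
```

```text
[ 0.36968074 -0.09740427  0.08259145] (np.float64(-120.29691962235768), np.float64(0.9511125112126013)) [ 0.57470468 -0.09222649  0.5895528 ] 0.09976301319157348
((0.4284743368625641, -0.0940496176481247), (0.048607874661684036, 0.048862263560295105), 69.55711364746094) (np.float64(-61.40869613014681), np.float64(0.607464978878606))
```

View pics/w6.png

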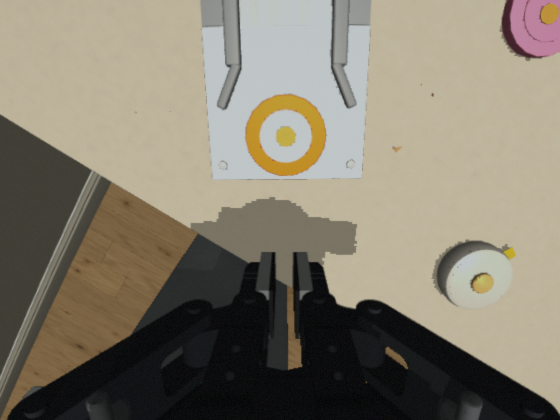

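View pics/s6.png

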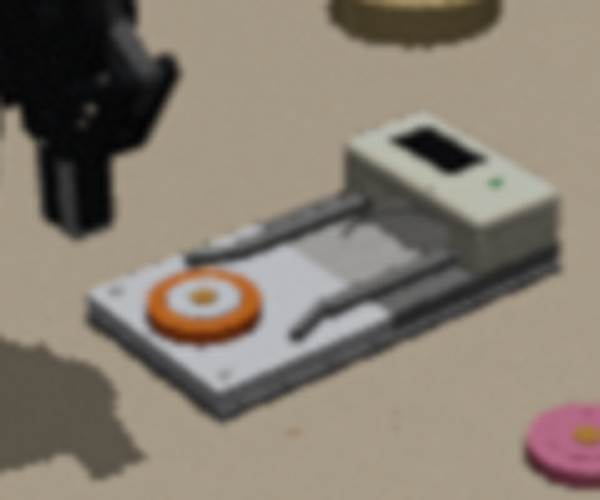

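Call:
{"name": "play_rows", "arguments": {"slide": [[0,-0.0007,-0.03],[0,0,-0.02],[0,0,-0.01],[0,0,-0.004],[0,0,0],[0,0,0]], "twist": [0,0,0,0,0,0], "claw": [0.1,0.1,0.1,0.1,0.1,0.1]}}

```text
t: 8.55
tcp_pos: [0.3707, -0.0983, 0.0194]
eef_rot: [0.516, -0.515, 0.484, -0.484]
wrist_force: [0.7, 0.6, -0.7]
grip_width: 0.099
```

```bash
cat > look.py <<'E'
from rd import *
tag=sys.argv[1]
im,d,o=snap('wrist'); p,q=o['tcp_pos'],o['eef_rot'];print(p,'reader',np.round(rr(p),1),o['wrist_force'],o['grip_width'])
im2,_,_=snap('side'); 
u,v=proj('side',[[.48,-.0944,.02]])[0].astype(int)
c=cv2.resize(im2[v-55:v+45,u-60:u+50],None,fx=4,fy=4,interpolation=cv2.INTER_CUBIC)
w=cv2.resize(im[:,160:420],None,fx=1,fy=400/420.)[:400,:]
cv2.imwrite(f'pics/l{tag}.png',np.hstack([w[:, :260],c]))
E
python3 look.py a
```

```text
[ 0.37073657 -0.0983335   0.01942972] reader [-119.3   -0. ] [ 0.68999212  0.57379645 -0.70600106] 0.09896388855395455
```

View pics/la.png

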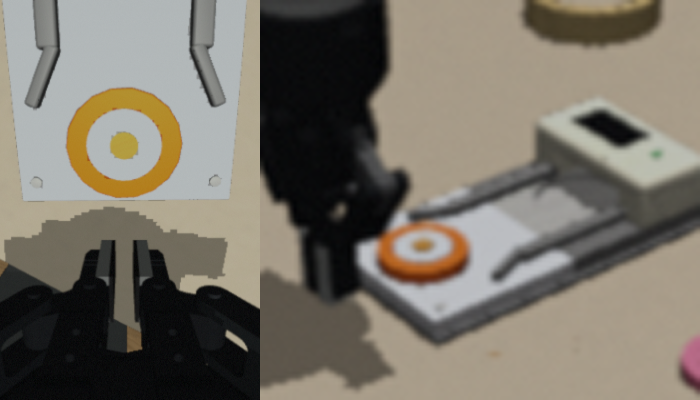

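Call:
{"name": "play_rows", "arguments": {"slide": [[0.008,0.0005,-0.0006],[0.008,0.0005,0],[0.003,0.0002,0],[0.002,0.0001,0],[0.002,0.0001,0],[0.002,0.0001,0],[0.003,0.0002,0],[0.003,0.0002,0],[0.003,0.0002,0],[0.003,0.0002,0],[0.003,0.0002,0],[0,0,0]], "twist": [0,0,0,0,0,0,0,0,0,0,0,0], "claw": [0.1,0.1,0.1,0.1,0.1,0.1,0.1,0.1,0.1,0.1,0.1,0.1]}}

```text
t: 9.85
tcp_pos: [0.4107, -0.0957, 0.0186]
eef_rot: [0.516, -0.515, 0.484, -0.484]
wrist_force: [1.5, -0.4, 0.8]
grip_width: 0.102
```

```bash
python3 look.py b
```

```text
[ 0.41066672 -0.0957444   0.01856717] reader [-79.3   0. ] [ 1.4782218  -0.35230156  0.80482147] 0.10156297693625221
```

View pics/lb.png

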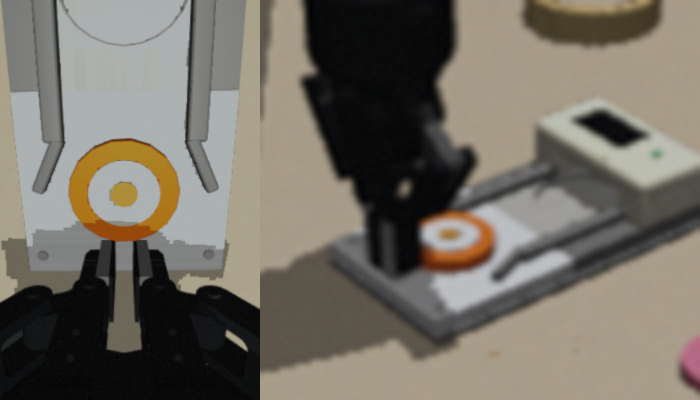

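Call:
{"name": "play_rows", "arguments": {"slide": [[0.003,0.0002,0],[0.003,0.0002,0],[0.003,0.0002,0],[0.003,0.0002,0],[0.003,0.0002,0],[0.003,0.0002,0],[0.003,0.0002,0],[0.003,0.0002,0],[0.003,0.0002,0],[0.003,0.0002,0],[0.003,0.0001,0],[0,0,0]], "twist": [0,0,0,0,0,0,0,0,0,0,0,0], "claw": [0.1,0.1,0.1,0.1,0.1,0.1,0.1,0.1,0.1,0.1,0.1,0.1]}}

```text
t: 11.15
tcp_pos: [0.4436, -0.0936, 0.0186]
eef_rot: [0.516, -0.515, 0.484, -0.484]
wrist_force: [-0.2, 0.3, 1.0]
grip_width: 0.097
```

```bash
python3 look.py c
```

```text
[ 0.44357491 -0.09364424  0.0185857 ] reader [-46.3   0.1] [-0.1651044   0.28713294  0.97815439] 0.09670089752606585
```

View pics/lc.png

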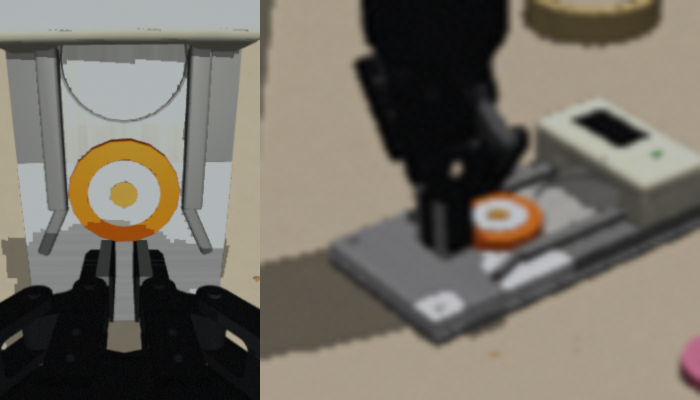

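Call:
{"name": "play_rows", "arguments": {"slide": [[0.003,0.0002,0],[0.003,0.0002,0],[0.003,0.0002,0],[0.003,0.0002,0],[0.003,0.0002,0],[0.003,0.0002,0],[0.003,0.0002,0],[0.003,0.0002,0],[0.003,0.0002,0],[0,0,0]], "twist": [0,0,0,0,0,0,0,0,0,0], "claw": [0.1,0.1,0.1,0.1,0.1,0.1,0.1,0.1,0.1,0.1]}}

```text
t: 12.25
tcp_pos: [0.4707, -0.0918, 0.0186]
eef_rot: [0.516, -0.515, 0.484, -0.484]
wrist_force: [-0.7, -0.7, 0.9]
grip_width: 0.099
```

Call:
{"name": "play_rows", "arguments": {"slide": [[0.0015,0.0001,0],[0.0015,0.0001,0],[0.0015,0.0001,0],[0.0015,0.0001,0],[0.0015,0.0001,0],[0.0015,0.0001,0],[0,0,0]], "twist": [0,0,0,0,0,0,0], "claw": [0.1,0.1,0.1,0.1,0.1,0.1,0.1]}}

```text
t: 12.95
tcp_pos: [0.4792, -0.0912, 0.0185]
eef_rot: [0.516, -0.515, 0.484, -0.484]
wrist_force: [-0.3, 0.3, 0.0]
grip_width: 0.098
```

```bash
python3 look.py d
```

```text
[ 0.47918885 -0.09117728  0.01852916] reader [-10.6   0.3] [-0.33148838  0.27246913  0.00540967] 0.09751734679589874
```

View pics/ld.png

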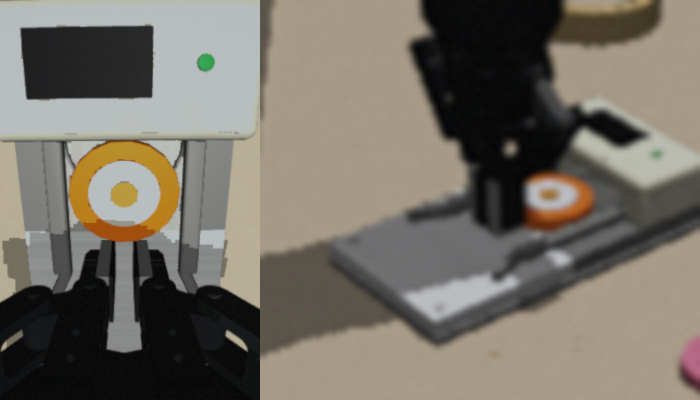

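Call:
{"name": "play_rows", "arguments": {"slide": [[0.0015,0.0001,0],[0.0015,0.0001,0],[0.0015,0.0001,0],[0.0015,0.0001,0],[0,0,0]], "twist": [0,0,0,0,0], "claw": [0.1,0.1,0.1,0.1,0.1]}}

```text
t: 13.55
tcp_pos: [0.4852, -0.0908, 0.0185]
eef_rot: [0.516, -0.515, 0.484, -0.484]
wrist_force: [-0.1, -0.3, 0.5]
grip_width: 0.098
```

Call:
{"name": "play_rows", "arguments": {"slide": [[0.0015,0.0001,0],[0.0015,0.0001,0],[0.0015,0.0001,0],[0.0015,0.0001,0],[0,0,0]], "twist": [0,0,0,0,0], "claw": [0.1,0.1,0.1,0.1,0.1]}}

```text
t: 14.05
tcp_pos: [0.4912, -0.0904, 0.0185]
eef_rot: [0.516, -0.515, 0.484, -0.484]
wrist_force: [-0.6, -0.3, -0.2]
grip_width: 0.1
```

```bash
python3 look.py e
```

```text
[ 0.49119007 -0.09039119  0.01853947] reader [1.4 0.3] [-0.55253627 -0.31329682 -0.22565304] 0.10015886586137364
```

View pics/le.png

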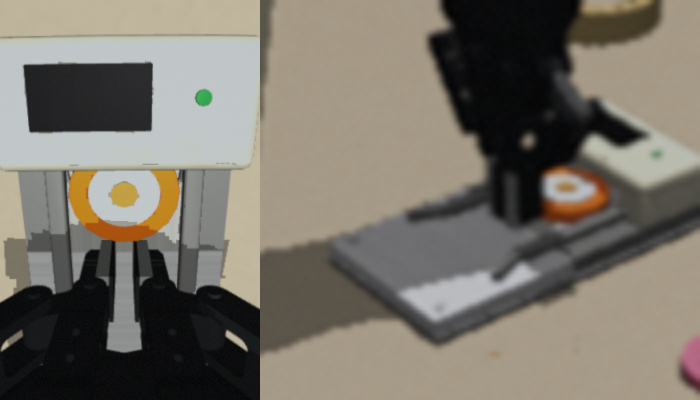

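Call:
{"name": "play_rows", "arguments": {"slide": [[0.0015,0.0001,0],[0.0015,0.0001,0],[0.0015,0.0001,0],[0.0015,0.0001,0],[0,0,0]], "twist": [0,0,0,0,0], "claw": [0.1,0.1,0.1,0.1,0.1]}}

```text
t: 14.65
tcp_pos: [0.4972, -0.09, 0.0185]
eef_rot: [0.516, -0.515, 0.484, -0.484]
wrist_force: [-0.2, 0.1, -0.2]
grip_width: 0.098
```

Call:
{"name": "play_rows", "arguments": {"slide": [[0.001,0,0],[0.001,0.0001,0],[0.001,0.0001,0],[0,0,0]], "twist": [0,0,0,0], "claw": [0.1,0.1,0.1,0.1]}}

```text
t: 15.05
tcp_pos: [0.5, -0.0898, 0.0185]
eef_rot: [0.515, -0.515, 0.484, -0.484]
wrist_force: [-0.4, 0.2, -0.1]
grip_width: 0.103
```

```bash
python3 look.py f
```

```text
[ 0.50002469 -0.08979824  0.01850856] reader [10.3  0.4] [-0.41331212  0.2387771  -0.10857537] 0.10253960757637491
```

View pics/lf.png

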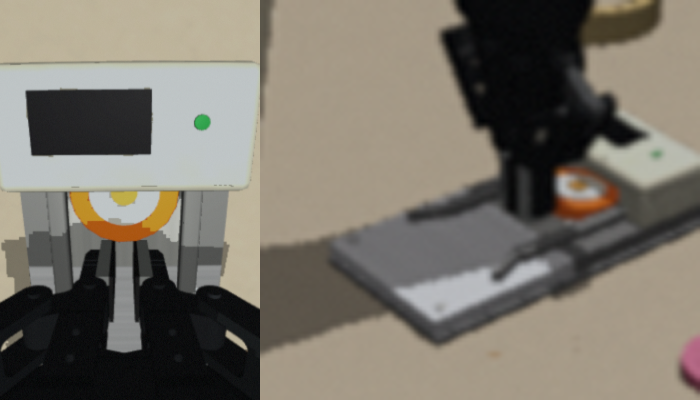

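Call:
{"name": "play_rows", "arguments": {"slide": [[0.001,0,0],[0.001,0.0001,0],[0,0,0]], "twist": [0,0,0], "claw": [0.1,0.1,0.1]}}

```text
t: 15.45
tcp_pos: [0.5022, -0.0897, 0.0185]
eef_rot: [0.516, -0.515, 0.484, -0.484]
wrist_force: [0.1, -0.3, 0.4]
grip_width: 0.103
```

Call:
{"name": "play_rows", "arguments": {"slide": [[0.001,0,0],[0.001,0.0001,0],[0,0,0]], "twist": [0,0,0], "claw": [0.1,0.1,0.1]}}

```text
t: 15.75
tcp_pos: [0.5039, -0.0896, 0.0185]
eef_rot: [-0.515, 0.515, -0.484, 0.484]
wrist_force: [-0.8, -0.4, 0.3]
grip_width: 0.1
```

```bash
python3 look.py g
```

```text
[ 0.5038996  -0.08959418  0.01847454] reader [14.1  0.3] [-0.82400645 -0.37186583  0.26066099] 0.09964331146789145
```

View pics/lg.png

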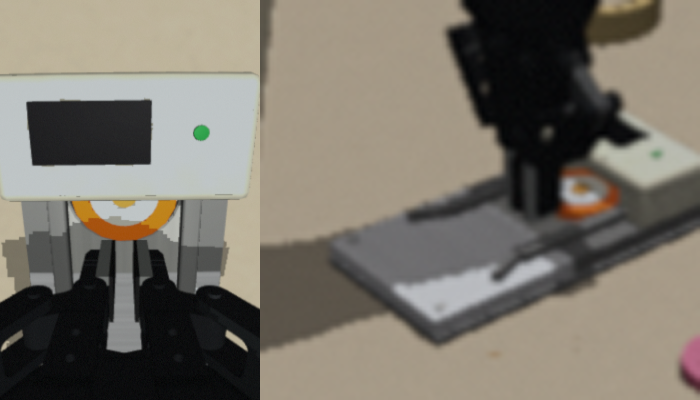

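Call:
{"name": "play_rows", "arguments": {"slide": [[0.0005,0,0],[0.0005,0.0001,0],[0,0,0]], "twist": [0,0,0], "claw": [0.1,0.1,0.1]}}

```text
t: 16.15
tcp_pos: [0.5047, -0.0895, 0.0185]
eef_rot: [-0.515, 0.515, -0.484, 0.484]
wrist_force: [-1.5, 0.6, -0.0]
grip_width: 0.102
```

Call:
{"name": "play_rows", "arguments": {"slide": [[0.0005,0,0],[0.0005,0,0],[0,0,0]], "twist": [0,0,0], "claw": [0.1,0.1,0.1]}}

```text
t: 16.45
tcp_pos: [0.5059, -0.0895, 0.0185]
eef_rot: [0.515, -0.515, 0.484, -0.484]
wrist_force: [0.2, 0.2, -0.1]
grip_width: 0.101
```

```bash
python3 look.py h
```

```text
[ 0.50593922 -0.08949719  0.01850493] reader [16.2  0.3] [ 0.18653269  0.24404887 -0.11336186] 0.10056203981646825
```

View pics/lh.png

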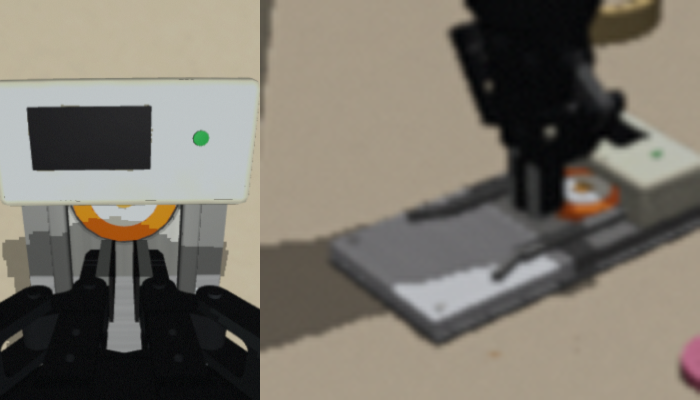

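Call:
{"name": "play_rows", "arguments": {"slide": [[0.0005,0,0],[0.0005,0,0],[0,0,0]], "twist": [0,0,0], "claw": [0.1,0.1,0.1]}}

```text
t: 16.85
tcp_pos: [0.5069, -0.0895, 0.0185]
eef_rot: [0.515, -0.515, 0.484, -0.484]
wrist_force: [-0.6, -0.0, 0.6]
grip_width: 0.104
```

```bash
cat > rear.py <<'E'
from rd import *
im,d,o=snap('wrist'); p,q=o['tcp_pos'],o['eef_rot'];print(np.round(rr(p),1),o['wrist_force'])
cv2.imwrite(f'pics/r{sys.argv[1]}.png',cv2.resize(im[190:300,200:370],None,fx=4,fy=4,interpolation=cv2.INTER_CUBIC))
hsv=cv2.cvtColor(im,cv2.COLOR_BGR2HSV);m=cv2.inRange(hsv,(5,130,60),(20,255,255))
K,D,Rc,t=cam('wrist',p,q)
for x in(0.255,.27,.284,.298,.31):
    u=int(x*1000);ys=np.where(m[:,u])[0]
    if len(ys)==0: continue
    vs=np.arange(ys.min()+1,ys.max());dd=d[vs,u]
    n=cv2.undistortPoints(np.c_[np.full(len(vs),u),vs].astype(float).reshape(-1,1,2),K,D).reshape(-1,2)
    P=np.c_[n,np.ones(len(n))]*dd[:,None]@Rc.T+t
    xs=(P[:,:2]-O)@X*1e3
    print(u,ys.min(),ys.max(),[(round(float(a)),round(float(b)*1e3,1)) for a,b in list(zip(xs,P[:,2]))[::4]])
E
python3 rear.py i
```

```text
[17.2  0.2] [-0.59889085 -0.04960393  0.56549057]
255 224 244 [(40, 19.8), (38, 20.2), (36, 19.9), (34, 19.1), (33, 21.2)]
270 235 250 [(34, 18.6), (32, 19.6), (31, 21.2), (28, 19.9)]
284 238 252 [(34, 21.0), (31, 19.9), (29, 19.3), (27, 20.0)]
298 235 251 [(35, 19.7), (33, 20.6), (31, 21.1), (28, 19.2)]
310 226 246 [(39, 19.5), (37, 19.8), (35, 19.6), (34, 21.1), (31, 20.6)]
```

View pics/ri.png

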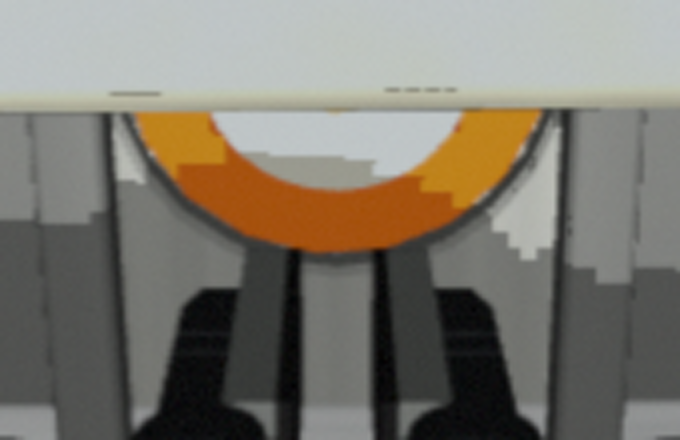

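Depth puts the token's visible top at z ≈ 20 mm, flat, which is what a seated token should read. I'll ease off and look.

Call:
{"name": "play_rows", "arguments": {"slide": [[-0.001,0,0],[-0.002,-0.0001,0],[-0.004,-0.0003,0],[-0.006,-0.0004,0],[-0.01,-0.0006,0],[-0.01,-0.0006,0],[-0.01,-0.0006,0],[0,0,0.02],[0,0,0.02],[0,0,0],[0,0,0]], "twist": [0,0,0,0,0,0,0,0,0,0,0], "claw": [0.1,0.1,0.1,0.1,0.1,0.1,0.1,0.1,0.1,0.1,0.1]}}

```text
t: 18.0
tcp_pos: [0.4636, -0.0922, 0.0587]
eef_rot: [0.516, -0.515, 0.484, -0.484]
wrist_force: [-1.1, -0.8, 0.3]
grip_width: 0.095
```

```bash
python3 rear.py j | cut -c1-400
python3 - <<'E'
from rd import *
f=np.load('pics/wrist_last.npz');im,d,p,q=f['im'],f['d'],f['p'],f['q']
K,D,Rc,t=cam('wrist',p,q)
cv2.imwrite('pics/wj.png',im)
vs,us=np.mgrid[0:420,0:560];vs=vs.ravel();us=us.ravel();dd=d[vs,us]
n=cv2.undistortPoints(np.c_[us,vs].astype(float).reshape(-1,1,2),K,D).reshape(-1,2)
P=np.c_[n,np.ones(len(n))]*dd[:,None]@Rc.T+t
x=(P[:,:2]-O)@X*1e3;y=(P[:,:2]-O)@Y*1e3;z=P[:,2]*1e3
for lab,s in dict(plate=(x>-40)&(x<0)&(abs(y)<24),insert=(x>4)&(x<18)&(abs(y)<24)).items():
    s&=(dd>0)&(abs(z-17)<4); print(lab,s.sum(),z[s].mean() if s.any() else 0)
hsv=cv2.cvtColor(im,cv2.COLOR_BGR2HSV).reshape(-1,3)
s=(x>26)&(x<52)&(abs(y)<24)&(dd>0)&(z<30)&(z>12)&(hsv[:,0]>5)&(hsv[:,0]<20)&(hsv[:,1]>140)
A=np.c_[x[s]-x[s].mean(),y[s],np.ones(s.sum())];c=np.linalg.lstsq(A,z[s],rcond=None)[0]
print('token pts',s.sum(),'x',x[s].min(),x[s].max(),'tilt deg',np.degrees(c[:2]),'z',c[2])
E
```

```text
[-26.2   0.3] [-1.05784544 -0.79223824  0.29502505]
255 115 140 [(45, 20.4), (43, 20.9), (41, 19.4), (39, 20.8), (37, 19.8), (34, 19.7)]
270 134 148 [(35, 20.6), (33, 20.8), (31, 20.4), (28, 20.3)]
284 105 151 [(51, 21.6), (48, 21.0), (46, 21.2), (44, 21.6), (42, 18.8), (40, 21.4), (38, 19.8), (36, 19.9), (33, 19.0), (31, 19.7), (29, 20.3), (27, 21.1)]
298 133 148 [(36, 20.7), (33, 20.3), (31, 20.5), (29, 19.5)]
310 121 142 [(42, 20.3), (40, 20.4), (38, 19.7), (35, 19.2), (33, 18.1)]
plate 4594 16.537860941383325
insert 1889 16.195722087671967
token pts 302 x 26.079529880934054 51.073768895680566 tilt deg [0.93470248 0.31751574] z 20.333213521338468
```

View pics/wj.png

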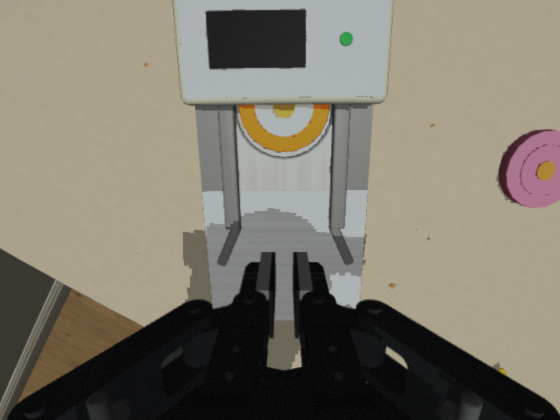

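Call:
{"name": "play_rows", "arguments": {"slide": [[-0.01,0,0.02],[-0.01,0,0.03],[-0.01,0,0.03],[0,0,0],[0,0,0]], "twist": [0,0,0,0,0], "claw": [0.1,0.1,0.1,0.1,0.1]}}

```text
t: 18.55
tcp_pos: [0.4337, -0.0921, 0.1381]
eef_rot: [0.515, -0.515, 0.484, -0.484]
wrist_force: [0.1, -0.3, -1.1]
grip_width: 0.103
```

Run:
```python
from rd import *
S=[];B=[]
for k in range(6):
    im,d,o=snap('wrist');p,q=o['tcp_pos'],o['eef_rot']
    K,D,Rc,t=cam('wrist',p,q)
    vs,us=np.mgrid[0:420,0:560];vs=vs.ravel();us=us.ravel();dd=d[vs,us]
    n=cv2.undistortPoints(np.c_[us,vs].astype(float).reshape(-1,1,2),K,D).reshape(-1,2)
    P=np.c_[n,np.ones(len(n))]*dd[:,None]@Rc.T+t
    x=(P[:,:2]-O)@X*1e3;y=(P[:,:2]-O)@Y*1e3;z=P[:,2]*1e3
    s=(((x-50)**2+y**2)<22**2)&(x<46)&(dd>0)&(abs(z-20)<5); S.append(np.c_[x,y,z][s])
    s=(x>-60)&(x<0)&(abs(y)<22)&(dd>0)&(abs(z-16.5)<4); B.append(np.c_[x,y,z][s])
for nm,T in(('token',np.vstack(S)),('plate',np.vstack(B))):
    A=np.c_[T[:,0]-T[:,0].mean(),T[:,1],np.ones(len(T))];c=np.linalg.lstsq(A,T[:,2],rcond=None)[0]
    print(nm,len(T),T[:,0].min(),T[:,0].max(),'tilt',np.degrees(c[:2]),'z',c[2])
m=cv2.inRange(cv2.cvtColor(im,cv2.COLOR_BGR2HSV),(5,130,60),(20,255,255)).ravel()>0
s=m&(abs(y)<25)&(x>15)&(x<60)&(z<30)
h=ray('wrist',np.c_[us,vs][s].astype(float),.020,p,q);hx=(h[:,:2]-O)@X*1e3;hy=(h[:,:2]-O)@Y*1e3;print('rear x',hx.min(),'y at rear',hy[hx<hx.min()+1].mean())
cv2.imwrite('pics/wk.png',im)
im2,_,_=snap('side','sk.png');im3,_,_=snap('scene')
u,v=proj('side',[[.53,-.09,.02]])[0].astype(int);a=cv2.resize(im2[v-40:v+40,u-50:u+50],None,fx=4,fy=4,interpolation=cv2.INTER_CUBIC)
u,v=proj('scene',[[.53,-.09,.02]])[0].astype(int);b=cv2.resize(im3[v-40:v+40,u-50:u+50],None,fx=4,fy=4,interpolation=cv2.INTER_CUBIC)
cv2.imwrite('pics/k.png',np.hstack([a,b]))
```

```text
token 6422 28.03102104765907 45.99989002013559 tilt [1.82584798 0.19410119] z 20.479757601700715
plate 22599 -59.99970467750377 -0.0003100389296477239 tilt [-0.05548597  0.01092443] z 16.521373284476947
rear x 26.064025124527312 y at rear 0.5178004976019936
```

View pics/k.png

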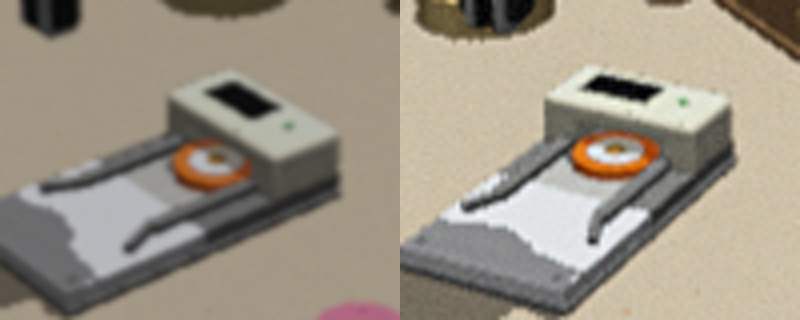

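View pics/wk.png

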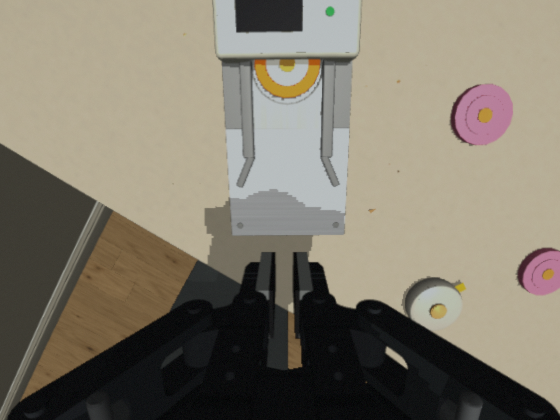

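Run:
```python
from rd import *
def pts(name):
    im,d,o=snap(name);p,q=o['tcp_pos'],o['eef_rot'];K,D,Rc,t=cam(name,p,q)
    vs,us=np.mgrid[0:420,0:560];vs=vs.ravel();us=us.ravel();dd=d[vs,us]
    n=cv2.undistortPoints(np.c_[us,vs].astype(float).reshape(-1,1,2),K,D).reshape(-1,2)
    P=np.c_[n,np.ones(len(n))]*dd[:,None]@Rc.T+t
    x=(P[:,:2]-O)@X*1e3;y=(P[:,:2]-O)@Y*1e3;s=(dd>0)
    return np.c_[x,y,P[:,2]*1e3][s]
for name in('wrist','scene'):
    T=np.vstack([pts(name) for k in range(6)])
    t=T[(((T[:,0]-50)**2+T[:,1]**2)<23**2)&(abs(T[:,2]-20)<6)]
    print(name,[(b,len(k),round(float(np.median(k[:,2])),2),round(float(k[:,2].std()/len(k)**.5),2)) for b in range(27,60,3) for k in [t[(t[:,0]>=b)&(t[:,0]<b+3)]] if len(k)>5])
    g=T[(T[:,0]>5)&(T[:,0]<18)&(abs(T[:,1])<20)&(abs(T[:,2]-16)<6)]; print('insert',np.median(g[:,2]))
```

```text
wrist [(27, 489, 20.29, 0.03), (30, 876, 20.27, 0.02), (33, 1102, 20.35, 0.02), (36, 1229, 20.5, 0.02), (39, 1346, 20.56, 0.02), (42, 1442, 20.59, 0.02), (45, 1555, 20.7, 0.02), (48, 1561, 20.64, 0.02), (51, 1160, 20.65, 0.03)]
insert 16.147544605645326
scene [(27, 65, 18.34, 0.28), (30, 91, 19.64, 0.26), (33, 73, 20.71, 0.27), (36, 79, 20.68, 0.2), (39, 70, 20.93, 0.12), (42, 71, 21.2, 0.1), (45, 79, 21.37, 0.12), (48, 67, 21.49, 0.13), (51, 76, 21.39, 0.11), (54, 68, 21.4, 0.12), (57, 63, 21.73, 0.12)]
insert 16.901286471429636
```

Run:
```python
from rd import *
A=[]
for k in range(5):
    im,d,o=snap('wrist');p,q=o['tcp_pos'],o['eef_rot'];K,D,Rc,t=cam('wrist',p,q)
    vs,us=np.mgrid[0:420,0:560];vs=vs.ravel();us=us.ravel();dd=d[vs,us]
    n=cv2.undistortPoints(np.c_[us,vs].astype(float).reshape(-1,1,2),K,D).reshape(-1,2)
    P=np.c_[n,np.ones(len(n))]*dd[:,None]@Rc.T+t; A.append(P[dd>0])
P=np.vstack(A);c=ray('wrist',[[485.5,114.5]],.009,p,q)[0];print(c)
e=(P[:,:2]-c[:2]);x=e@X*1e3;y=e@Y*1e3;z=P[:,2]*1e3;s=(x**2+y**2<23**2)&(z>4)
print([(b,round(float(np.median(z[s&(x>=b)&(x<b+3)])),2)) for b in range(-23,22,3)])
r=np.hypot(x,y);print([(b,round(float(np.median(z[s&(r>=b)&(r<b+3)])),2)) for b in range(0,23,3)])
# orange: rim vs white at same x
T=((P[:,:2]-O));x=T@X*1e3-50.7;y=T@Y*1e3-.5;r=np.hypot(x,y);s=(abs(z-20)<4)&(x<0)
for b in range(0,24,3):
    k=s&(r>=b)&(r<b+3);print(b,np.round(np.median(z[k]),2),'near',np.round(np.median(z[k&(x<-10)]),2) if (k&(x<-10)).any() else '', 'side',np.round(np.median(z[k&(x>-6)]),2))
```

```text
[ 0.5152554  -0.25497398  0.009     ]
[(-23, 9.41), (-20, 9.37), (-17, 9.71), (-14, 9.83), (-11, 9.86), (-8, 9.95), (-5, 10.01), (-2, 9.95), (1, 9.99), (4, 9.87), (7, 9.79), (10, 9.69), (13, 9.53), (16, 9.36), (19, 9.31)]
[(0, 10.46), (3, 10.35), (6, 10.21), (9, 10.06), (12, 9.95), (15, 9.7), (18, 9.39), (21, 9.37)]
0 21.4 near  side 21.4
3 21.3 near  side 21.3
6 20.76 near  side 20.76
9 20.77 near 20.84 side 20.72
12 20.79 near 20.78 side 20.77
15 20.41 near 20.49 side 20.24
18 20.27 near 20.28 side 20.12
21 20.24 near 20.28 side 20.14
```

Tokens have domed relief (a pink one lying flat shows the same profile). The orange rim reads the same height at the rear and at mid-length, so it's level and seated. Handing in.

```bash
python3 -c "
from station import env
print(env.get_obs()['t'],env.hand_in())"
```

```text
the job is handed in; nothing more can be done
19.8 None
```

I laid the orange token flat on the feed plate at reader x ≈ -61 mm. I then pushed it between the rails with the nearly shut fingertips, without lifting it, until it dropped into the seat. After that I backed the gripper off along the plate and lifted it clear. The job was handed in at 19.8 s.

**Seat depth:** the token's rim reads about 3.8 mm above the plate, against 4 mm expected. Its rear edge is at x ≈ 26 mm. The visible rear edge of the pocket is at about 21 mm.

**Level:** the rim is the same height at the rear and at mid-length, within about 0.15 mm. A plain plane fit gave a tilt of 1–2°. I put this down to the raised relief on the token's face, because a pink token lying flat shows the same profile.

**Forces:** I never felt a clear stop against the far wall. The readings during the push stayed at or below about 1.5 N, close to the noise, so I stopped on the depth reading rather than by feel. The highest readings were 5.6 N setting the token on the plate and 7.7 N while gripping it.

**Other objects:** I did not touch them on purpose, but I made no separate check that they had stayed put.

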